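# Power changeover test of a handset

### The arm

A 7-joint arm with a two-finger parallel gripper is mounted at the origin on the work surface. World frame = base frame: x ahead of the robot, y to its left, z up, the work surface at z = 0. Lengths are in m, angles in rad, forces in N, time in s.
With the tool pointing down it reaches from about 0.4 to 0.85 m from the base axis. Payload 10.4 kg.
Tool frame: the origin (TCP) lies on the centre line of the jaws, within the pads' length; the fingertips stand 11 mm ahead of it and the grasp point (between the pads) lies 8 mm behind it; z points along the fingers, y is the line along which they close (so a half turn about z gives the same grasp; the last joint's range is limited). The gripper opens to 87 mm and grips with 3 to 60 N. Pads are 19 mm wide; open, the fingers measure 117 mm over their backs; the gripper's body (75 mm by 190 mm) begins 51 mm behind the grasp point.
Start: joints at [1.138, 0.332, -0.065, 1.46, 0.022, 1.35, -0.088], TCP at [0.249, -0.573, 0.234] pointing down, gripper open.
Joint ranges: [-2.6, 2.6], [-0.5, 2.12], [-1.47, 1.34], [0.16, 2.42], [-1.27, 4.41], [0.06, 2.06], [-2.6, 2.6]. Speed limits (rad/s): [2.22, 2.22, 2.79, 2.79, 3.14, 3.14, 3.14].

### API

Orientations are given as a unit quaternion [x, y, z, w].
In Python, from bench import r gives the robot as it stands.
- The arm moves only by the shell command python3 -m pendant 'ROWS' [OPENING] [FORCE]. ROWS is JSON, a list of rows, each a list of 4 numbers: the shift along the tool's x, y, z in m, then the turn about the tool's z in rad. A call has 1 to 8 rows; each row shifts and turns the commanded pose from where the row before left it, along the tool's axes as they then stand; what a row does not reach is not made up. A row lasts 1/12 s, in which the tool goes at most 41.7 mm and 7.16 degrees, less where a joint would pass 70% of its speed; a pose out of reach is approached as far as the arm can. A call with a gripper value outside its range is refused whole. OPENING is the opening, from 0 (shut) to 1 (fully open), set as the call begins (- or left out, the last holds). The fingers move at their own pace and stop on an object; FORCE is the grip in N (left out, the last holds). Time passes only in rows, so rows that do not move let the fingers close. It gives the time, the measured TCP pose, the force, the opening and the grip force at its end, in the units of the state.
- r.read_state(): the state, without advancing time (a new reading comes with each control period).
- r.camera(name): name is "scene" or "top"; returns a dict with "img" (384x512x3 uint8, red, green, blue), "camera_matrix" (3x3 intrinsics, pixels), "xyz" and "attitude" of the camera in the world. Camera axes: x right, y down, z forward; pixel columns grow to the right and rows downward; lengths in m; the calibration is good to about 2 mm. A picture is of the moment at which its call begins. There is no depth.
- r.close_job(): hands the job in; it is judged then, once.
Trained networks look in the newest picture that a camera, given by its name, has taken for a name from the list of things; names that differ only in an ending like _2 or _b are one class to them, and where a whole thing is asked for, a point or a joint stands for the part that bears it (a point fixed in the world has none). Each returns a list of dicts, best first, with "score" (0 to 1); they miss things now and then, are a little off and sometimes report something else, mostly with a low value. They report only what shows in the picture. A call takes as long as a camera call. They do not tell look-alikes from the thing itself.
- r.outline_of(thing, camera): "mask" (384x512 bool, what is visible of it) and "bbox" ([centre column, centre row, width, height] in pixels, round what is visible of it).
The state is a dict: "time": time; "joint_positions": joint angles; "joint_vel": joint speeds; "joint_torque": joint torques, N m; "ee_pos": TCP position; "eef_rot": TCP orientation; "ft_force": force on the tool from outside, world axes, zero at the start; "torque": the same for the moment, N m; "width": finger opening in m; "grip_force": force on a finger pad.
Only numpy, scipy, OpenCV 4.12 (cv2) and the standard library are available. Lean on these libraries where they do the work, as an engineer would, in place of code of your own. Each camera call takes 0.05 s, during which the arm holds its last target. There are 200 camera calls.

### The job

Run the power changeover test on the finished handset: lay it gently into the test cradle with its white end cap towards the connector housing, and press it down until the contact tray is fully home. Then turn the feed selector from its left position (single stroke) to centre off, wait there for two full seconds so that the handset shuts down, and turn it on to its right position (double stroke), leaving it clicked in. Leave everything else on the bench where it is.

Things in the scene. Friction and masses are not known exactly. Their poses are not given: they have to be found in the camera images.
- handset_center (a point): The finished handset: closed pale-green pebble-shaped case (oblong with half-round ends) 150 long, 64 wide, 40 high, 150 to 310 g, lying on its flat underside. This point: its centre, 20 above the underside. x along its length towards the white end cap, y across its width (grip here, 64; sides straight for 43 each side of the centre), z up. A round button lies on top near the other end.
- handset_cap (a point): Point on the handset inside its white end cap, 60 along local x from the handset's centre, half-way up.
- cradle_seat (a point): Middle of the test cradle's seat, on top of its contact tray while the tray is up: 24 above the bench. x along the seat towards the connector housing, z up. The laid-in handset has its underside on the tray, its centre over this point and its own x along this x; clearance to guides and stops is 4 on each side.
- cradle: The fixed test cradle: aluminium plate 217 by 96, top 12 above the bench. Origin under the seat's middle, axes as cradle_seat. Four black side guides (tops 44 high) at x = 28 to 46 either way, beyond y = 36 either way; between x = -28 and 28 the sides are open for fingers down to the plate. End stop beyond x = -79 (42 high); black connector housing x = 79 to 115 (60 wide, 46 high).
- cradle_connector (a point): Point in the cradle where the middle of the handset's white end cap should come: 60 along x from cradle_seat (towards the connector housing), 44 above the bench.
- contact_tray (a joint): Travel (m) of the grey sliding contact tray, 112 by 44, on which the handset lies in the cradle: 0 = up (as it starts), 0.006 = fully home (down). It carries the handset's weight without moving, slides down under a further press of about 4 to 7 N on the handset, and stays where it is left.
- selector (a joint): Angle (rad) of the feed selector handle: 0 = left position (single stroke; starts here), 0.785 = centre off (small ring; pointer straight up the panel), 1.571 = right position (double stroke). Grows clockwise seen from in front of the panel. A detent clicks it into each of the three (about 0.13 N m to leave one); end stops at -0.045 and 1.616.
- selector_grip (a point): Grip point of the feed selector: black bar handle 46 long, 12 wide, 28 high on a 46 mm disc, on the console's sloping panel. On the turning axis, 29 off the panel; bar top 7 farther out, disc face 21 nearer the panel. z: turning axis out of the panel, leaning 26 degrees from vertical to the console's front. x along the bar to its pointer end (white line), turns with it; y across (grip here).
- console: The fixed console: grey sloping-front box 180 deep (x), 180 wide (y), front 35 high, sloping panel rising at 26 degrees, back 106 high. Origin under its centre; x points from its front to its back.
- half_shell: Bystander: open lower half of a handset case, 150 by 64, 21 high, its circuit board showing. Origin under its centre, x along it.
- screw_tray: Bystander: open blue tray with four compartments of screws, 110 by 150, 28 high. Origin under its centre.
- power_driver: Bystander: black electric screwdriver lying on the bench, 225 long, 38 thick, along its x. Origin under the middle.
- tape_roll: Bystander: roll of tape, 60 across, 18 high. Origin under its centre.
- cleaner_bottle: Bystander: white bottle, 52 across, 120 high. Origin under its centre.
- bit_box: Bystander: black bit holder 90 by 55, 34 high. Origin under its centre.
- spare_cap: Bystander: round white case cap, 64 across, 20 high. Origin under its centre.
Not all that is in view belongs to the job. What is shaped like the part that bears handset_center but pink or red is not meant.

How it is judged:
By the outcome, as a careful person would: the job done as asked, in the order asked, and still so for the second after the job is handed in, with the robot touching nothing.
It also fails if it takes over 59 s, if anything falls off the work surface, if the arm or the gripper's body presses on something with over 40 N, if the wrist force passes 120 N, or if a joint passes its speed limit or range.

## Working session

There is one attempt and no reset: what is moved stays moved. The work goes in short steps, Python scripts to look and compute and a shell command to move; the robot and the scene stay as the last step left them, time stands still between calls to the robot, and variables do not carry over. Pictures are saved under pics/ and viewed, at most 10 in all, crops included, and the job is handed in when it is done.

```bash
ls; mkdir -p pics
python3 - <<'E'
from bench import r
import cv2,numpy as np
s=r.read_state(); print(s['time'],s['ee_pos'],s['eef_rot'],s['width'])
for c in ['scene','top']:
    d=r.camera(c); cv2.imwrite(f'pics/{c}0.png',d['img'][:,:,::-1]); print(c,d['camera_matrix'],d['xyz'],d['attitude'])
    for t in ['handset_center','handset_cap','cradle','contact_tray','selector','console','half_shell']:
        print(t,[(round(o['score'],2),np.round(o['bbox']).tolist()) for o in r.outline_of(t,c)][:3])
E
```

```text
pics
0.0 [ 0.24885371 -0.57293071  0.23276075] [ 9.79080638e-01  2.03471430e-01 -1.88141246e-04 -6.67923389e-04] 0.0868063034228259
scene [[417.563271     0.         258.71244989]
 [  0.         417.563271   188.43583846]
 [  0.           0.           1.        ]] [ 0.958495   -0.50386523  1.12470997] [ 0.91535231  0.29058775 -0.09180051 -0.26317594]
handset_center [(0.94, [309.0, 98.0, 19.0, 38.0]), (0.67, [279.0, 224.0, 38.0, 42.0]), (0.56, [118.0, 306.0, 38.0, 56.0])]
handset_cap [(0.69, [281.0, 223.0, 42.0, 46.0]), (0.67, [117.0, 306.0, 41.0, 56.0])]
cradle [(0.87, [216.0, 286.0, 63.0, 87.0]), (0.47, [241.0, 118.0, 6.0, 41.0])]
contact_tray [(0.59, [216.0, 286.0, 30.0, 42.0])]
selector [(0.7, [312.0, 133.0, 16.0, 12.0])]
console [(0.61, [313.0, 151.0, 77.0, 61.0])]
half_shell [(0.88, [224.0, 190.0, 42.0, 39.0]), (0.26, [318.0, 247.0, 62.0, 58.0])]
top [[361.86833007   0.         253.00370309]
 [  0.         361.86833007 193.09495236]
 [  0.           0.           1.        ]] [0.33529498 0.01640511 1.27363804] [-0.70343963  0.70430969 -0.06784921  0.06720888]
handset_center [(0.97, [393.0, 235.0, 42.0, 22.0]), (0.83, [118.0, 227.0, 42.0, 33.0]), (0.64, [257.0, 171.0, 39.0, 19.0])]
handset_cap [(0.93, [391.0, 232.0, 44.0, 29.0]), (0.86, [119.0, 227.0, 44.0, 30.0]), (0.78, [260.0, 174.0, 44.0, 17.0])]
cradle [(0.97, [331.0, 185.0, 63.0, 38.0])]
contact_tray [(0.82, [335.0, 184.0, 30.0, 19.0]), (0.59, [174.0, 188.0, 13.0, 13.0])]
selector [(0.47, [261.0, 139.0, 41.0, 38.0]), (0.42, [172.0, 188.0, 14.0, 15.0])]
console [(0.84, [175.0, 190.0, 61.0, 60.0]), (0.36, [332.0, 181.0, 62.0, 37.0]), (0.2, [316.0, 225.0, 17.0, 17.0])]
half_shell [(0.88, [257.0, 234.0, 43.0, 19.0])]
```

Run:
```python
import cv2,numpy as np
a=cv2.imread('pics/top0.png')[100:280,80:440]; cv2.imwrite('pics/topc.png',cv2.resize(a,(800,400),interpolation=cv2.INTER_CUBIC))
a=cv2.imread('pics/scene0.png')[60:348,60:400]; cv2.imwrite('pics/scenec.png',cv2.resize(a,(708,600),interpolation=cv2.INTER_CUBIC))
```

```text
(no output)
```

View pics/topc.png

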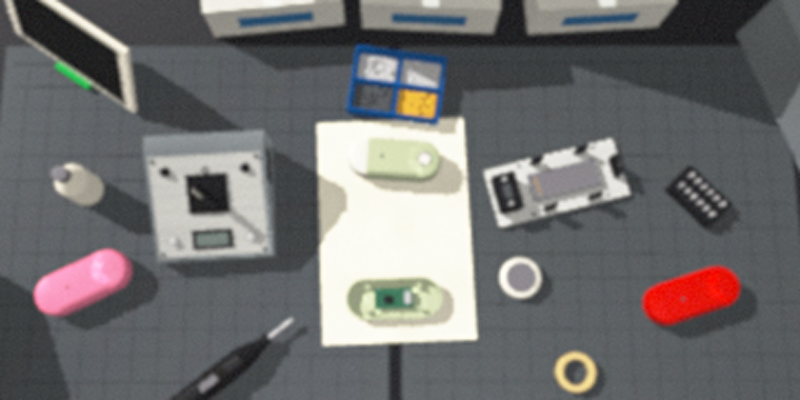

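View pics/scenec.png

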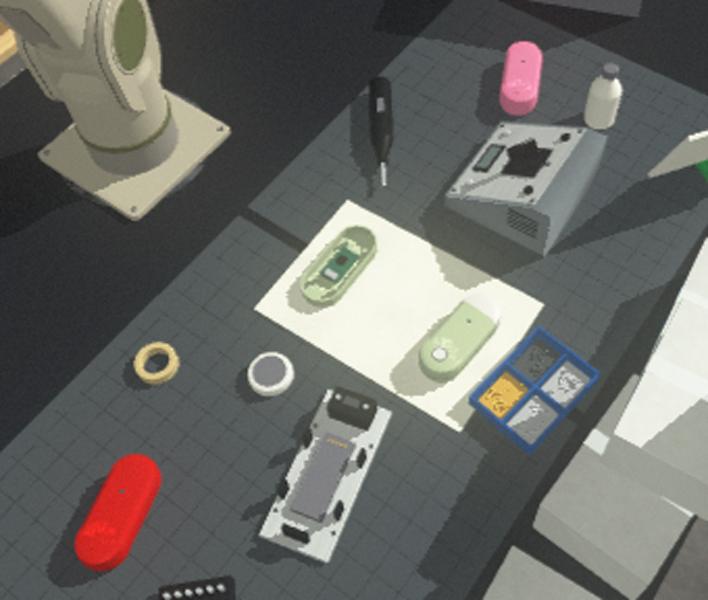

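The top view (crop) shows the pale-green handset at about (260,171) full-frame with its white cap to the left (+y). The cradle is at (331,185) with its black housing also at the left, and the console is at (175,190) with the black selector at (173,187). The pink and red ones are decoys. Next I fit known shapes to the network masks in both cameras.

```bash
cat > h.py <<'E'
from bench import r
import cv2,numpy as np
from scipy.optimize import minimize
from scipy.spatial.transform import Rotation as R
def proj(c,P):
    q=R.from_quat(c['attitude']).inv().apply(np.atleast_2d(P)-c['xyz']); k=c['camera_matrix']
    return np.c_[k[0,0]*q[:,0]/q[:,2]+k[0,2],k[1,1]*q[:,1]/q[:,2]+k[1,2]]
def ray(c,uv,z):
    d=R.from_quat(c['attitude']).apply(np.linalg.solve(c['camera_matrix'],[uv[0],uv[1],1])); return np.array(c['xyz'])+d*(z-c['xyz'][2])/d[2]
S=4
def place(P,p):
    a=p[2]; return P@np.array([[np.cos(a),np.sin(a),0],[-np.sin(a),np.cos(a),0],[0,0,1]])+[p[0],p[1],0]
def render(c,parts,p):
    m=np.zeros((384*S,512*S),np.uint8)
    for P in parts:
        cv2.fillConvexPoly(m,cv2.convexHull(np.round((proj(c,place(P,p))+.5)*S-.5).astype(np.int32)),1)
    return m
def box(x0,x1,y0,y1,z0,z1): return np.array([[x,y,z] for x in(x0,x1) for y in(y0,y1) for z in(z0,z1)])
t=np.linspace(0,2*np.pi,60)
def stad(L,w,z): rr=w/2; return np.c_[np.sign(np.cos(t))*(L/2-w/2)+rr*np.cos(t),rr*np.sin(t),0*t+z]
HAND=[np.vstack([stad(.146,.060,0),stad(.15,.064,.008),stad(.15,.064,.030),stad(.140,.054,.040)])]
CRADLE=[box(-.102,.115,-.048,.048,0,.012),box(.079,.115,-.03,.03,.012,.046),box(-.09,-.079,-.02,.02,.012,.042)]+[box(*sorted((a*.028,a*.046)),*sorted((b*.036,b*.044)),.012,.044) for a in(-1,1) for b in(-1,1)]
TRAY=[box(-.056,.056,-.022,.022,.022,.024)]
CONSOLE=[np.array([[x,y,z] for y in(-.09,.09) for x,z in((-.09,0),(-.09,.035),(.056,.106),(.09,.106),(.09,0))])]
def fit(cams,masks,parts,p0):
    ms=[np.kron(m.astype(np.uint8),np.ones((S,S),np.uint8)) for m in masks]
    def f(q):
        p=[p0[0]+q[0]*.01,p0[1]+q[1]*.01,p0[2]+q[2]*.1]; s=0
        for c,m in zip(cams,ms):
            k=render(c,parts,p); s+=1-(k&m).sum()/((k|m).sum()+1)
        return s/len(ms)
    o=minimize(f,[0,0,0],method='Nelder-Mead',options=dict(initial_simplex=[[-1,-1,-1],[2,0,0],[0,2,0],[0,0,2]],xatol=.01,fatol=1e-4))
    q=o.x; return np.array([p0[0]+q[0]*.01,p0[1]+q[1]*.01,p0[2]+q[2]*.1]),o.fun
E
python3 - <<'E'
from h import *
C={n:r.camera(n) for n in('scene','top')}
def pick(t,n,near):
    o=[x for x in r.outline_of(t,n) if abs(x['bbox'][0]-near[0])+abs(x['bbox'][1]-near[1])<25]
    return o[0] if o else None
for name,parts,ask,ns,nt,z,yaw in [('hand',HAND,'handset_center',(279,224),(259,172),.02,1.6),('hand',HAND,'handset_cap',(279,224),(259,172),.02,1.6),
   ('cradle',CRADLE,'cradle',(216,286),(331,185),.015,1.75),('tray',TRAY,'contact_tray',(216,286),(335,184),.024,1.75),('console',CONSOLE,'console',(313,151),(175,190),.05,.05)]:
    o=[pick(ask,'scene',ns),pick(ask,'top',nt)]
    p=ray(C['top'],nt,z)
    for sel in ([0],[1],[0,1]):
        if all(o[i] for i in sel):
            q,f=fit([list(C.values())[i] for i in sel],[o[i]['mask'] for i in sel],parts,[p[0],p[1],yaw]); print(ask,sel,q.round(4),round(1-f,3))
ims={n:cv2.resize(C[n]['img'],None,fx=S,fy=S,interpolation=cv2.INTER_CUBIC)[:,:,::-1] for n in C}
a=ims['top']; cv2.imwrite('pics/con.png',np.hstack([a[600:920,560:840],ims['scene'][440:760,1100:1400]]))
E
```

```text
handset_center [0] [ 6.5860e-01 -1.2000e-03  1.5096e+00] 0.963
handset_cap [0] [ 0.6597 -0.0021  1.5181] 0.959
handset_cap [1] [ 0.6559 -0.0023  1.5045] 0.909
handset_cap [0, 1] [ 0.6587 -0.0027  1.5276] 0.92
cradle [0] [ 0.6256 -0.27    1.8273] 0.958
cradle [1] [ 0.6222 -0.2694  1.8083] 0.941
cradle [0, 1] [ 0.6246 -0.27    1.8208] 0.938
contact_tray [0] [ 0.6285 -0.2745  1.809 ] 0.942
console [1] [0.5846 0.284  0.0568] 0.971
```

View pics/con.png

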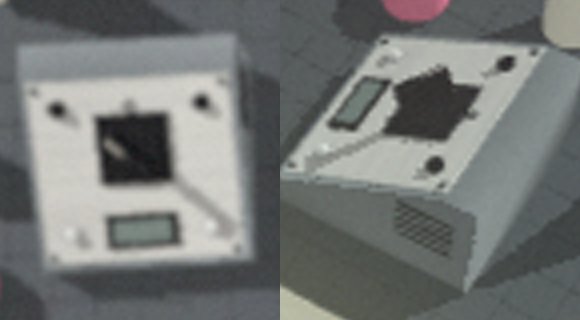

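```bash
cat > ov.py <<'E'
from h import *
def draw(c,lst,win,f,out=None):
    im=cv2.resize(c['img'],None,fx=f,fy=f,interpolation=cv2.INTER_CUBIC)[:,:,::-1].copy()
    for P,p,col in lst:
        cv2.polylines(im,[np.round((proj(c,place(np.array(P),p))+.5)*f-.5).astype(np.int32)],True,col,1)
    u0,u1,v0,v1=[int(w*f) for w in win]; return im[v0:v1,u0:u1]
def rect(x0,x1,y0,y1,z): return [[x0,y0,z],[x1,y0,z],[x1,y1,z],[x0,y1,z]]
CR=[(rect(-.102,.115,-.048,.048,.012),(255,255,0)),(rect(-.056,.056,-.022,.022,.024),(0,255,0)),(rect(.079,.115,-.03,.03,.046),(0,0,255))]+[(rect(*sorted((a*.028,a*.046)),*sorted((b*.036,b*.044)),.044),(255,0,255)) for a in(-1,1) for b in(-1,1)]
E
python3 - <<'E'
from ov import *
C={n:r.camera(n) for n in('scene','top')}
p=[.6246,-.270,1.82]; h=[.6585,-.002,1.515]
L=[(a,p,b) for a,b in CR]+[(stad(.15,.064,.015),h,(0,0,255))]
A=draw(C['top'],L,(292,372,150,220),5); B=draw(C['scene'],L,(180,252,236,336),5)
D=draw(C['top'],L,(230,290,145,200),5);
cv2.imwrite('pics/ov1.png',np.hstack([np.vstack([A,np.zeros((500-len(A),400,3),np.uint8)]),B]))
# selector
c=C['top']; con=np.array([.5846,.284,.0568]); Rz=R.from_euler('z',con[2])
n=Rz.apply([-np.sin(np.radians(26)),0,np.cos(np.radians(26))]); p0=np.array([con[0],con[1],0])+Rz.apply([-.09,0,.035])
for name,uv in (('top',((560+134.5)/4,(600+149)/4)),('scene',((1100+150)/4,(440+107)/4))):
    c=C[name]; o=np.array(c['xyz']); d=ray(c,uv,0)-o; X=o+d*((p0-o)@n)/(d@n); print(name,X.round(4),Rz.inv().apply(X-[con[0],con[1],0]).round(4),'grip',(X+.029*n).round(4))
E
```

```text
top [0.5868 0.2826 0.0799] [ 0.0022 -0.0015  0.0799] grip [0.5741 0.2819 0.106 ]
scene [0.5894 0.2837 0.0812] [ 0.0048 -0.0006  0.0812] grip [0.5767 0.2829 0.1073]
```

View pics/ov1.png

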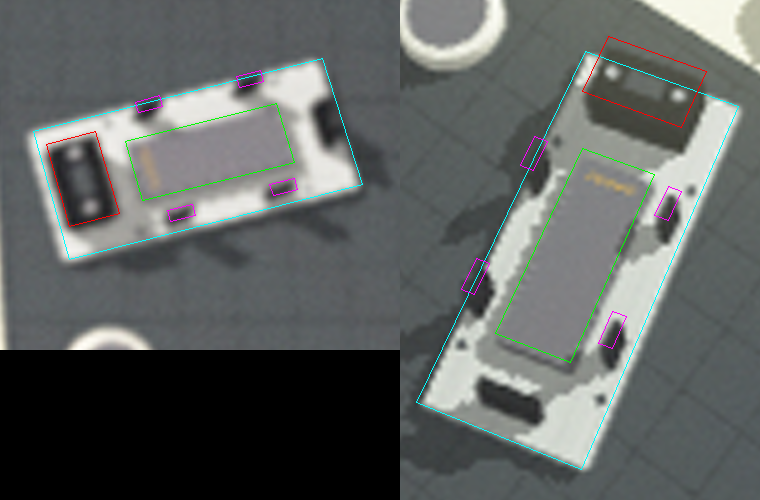

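Plate outline fits, but the tray and guides sit about 4 mm further towards -x of the cradle in both views. So the seat is at about (0.626, -0.2745). I check that and the screw tray's clearance to the fingers.

Run:
```python
from ov import *
C={n:r.camera(n) for n in('scene','top')}
for z in(0,.028): print(ray(C['top'],(260,153.1),z))
# tray (grey-violet) colour fit, both views
q0=[.626,-.2745,1.82]
ms=[]
for n in C:
    hsv=C[n]['img'].astype(int); k=render(C[n],[box(-.056,.056,-.022,.022,.024,.024)],q0)
    sm=cv2.resize(k,(512,384),interpolation=cv2.INTER_AREA)
    med=np.median(hsv[sm>0],axis=0); d=np.abs(hsv-med).sum(2)
    near=cv2.dilate(sm,np.ones((7,7)))>0
    m=((d<45)&near).astype(np.uint8); m=cv2.morphologyEx(m,cv2.MORPH_CLOSE,np.ones((5,5)))
    m=cv2.morphologyEx(m,cv2.MORPH_OPEN,np.ones((5,5))); ms.append(m); print(n,med,m.sum(),sm.sum())
for s in([0],[1],[0,1]): print(s,fit([list(C.values())[i] for i in s],[ms[i] for i in s],[box(-.056,.056,-.022,.022,.024,.024)],q0))
s=r.read_state(); print(s['ee_pos'],s['ft_force'])
```

```text
[ 7.31160896e-01 -1.07432518e-02  2.22044605e-16]
[ 0.72245807 -0.01014642  0.028     ]
scene [129. 129. 131.] 873 656
top [141. 137. 142.] 489 385
[0] (array([ 0.6299556 , -0.28252677,  1.79241373]), np.float64(0.22736361039702946))
[1] (array([ 0.61920066, -0.27127742,  1.81070313]), np.float64(0.19883337560233327))
[0, 1] (array([ 0.62329604, -0.27495329,  1.807011  ]), np.float64(0.24594410244545578))
[ 0.24905371 -0.57324588  0.23356724] [ 0.99985852  0.71743927 -0.7541075 ]
```

```bash
cat > go.py <<'E'
# remaining shift in tool axes to target x y z yaw
import sys,numpy as np
from bench import r
from scipy.spatial.transform import Rotation as R
s=r.read_state(); M=R.from_quat(s['eef_rot']).as_matrix(); t=np.array([float(a) for a in sys.argv[1:5]])
yaw=np.arctan2(M[1,0],M[0,0]); print('t',s['time'],'pos',s['ee_pos'].round(4) if hasattr(s['ee_pos'],'round') else s['ee_pos'],'yaw',yaw.round(4),'w',s['width'],'f',np.round(s['ft_force'],1))
c,n=np.cos(t[3]),np.sin(t[3]); d=t[:3]-s['ee_pos']
print('turn',(yaw-t[3]+np.pi)%(2*np.pi)-np.pi,'shift in target-yaw axes',np.round([d[0]*c+d[1]*n,d[0]*n-d[1]*c,-d[2]],4),'in current axes',np.round(M.T@d,4))
E
python3 -m pendant '[[0,0,0,-0.123],[0,0,0,-0.123],[0,0,0,-0.123],[0,0,0,-0.123],[0,0,0,-0.123],[0,0,0,-0.123],[0,0,0,-0.123],[0,0,0,-0.123]]' 0.88 30
python3 -m pendant '[[0,0,0,-0.121],[0,0,0,0]]'
python3 go.py .659 -.002 .15 1.515
```

```text
time: 2.27
ee_pos: [0.249, -0.5733, 0.2336]
eef_rot: [0.765, 0.644, 0.0, 0.0]
ft_force: [0.2, 0.3, -0.4]
width: 0.0767
grip_force: 0.0
time: 2.43
ee_pos: [0.2489, -0.5733, 0.2335]
eef_rot: [0.725, 0.689, 0.0, -0.0]
ft_force: [-0.2, -0.4, -0.7]
width: 0.0766
grip_force: 0.0
t 2.4333 pos [ 0.2489 -0.5733  0.2335] yaw 1.5205 w 0.0766270610815661 f [-0.2 -0.4 -0.7]
turn 0.005513747511648237 shift in target-yaw axes [0.5933 0.3776 0.0835] in current axes [0.5912 0.3808 0.0836]
```

```bash
python3 -m pendant '[[0.033,0.021,0,0],[0.033,0.021,0,0],[0.033,0.021,0,0],[0.033,0.021,0,0],[0.033,0.021,0,0],[0.033,0.021,0,0],[0.033,0.021,0,0],[0.033,0.021,0,0]]' >/dev/null
python3 -m pendant '[[0.033,0.021,0,0],[0.033,0.021,0,0],[0.033,0.021,0,0],[0.033,0.021,0,0],[0.033,0.021,0,0],[0.033,0.021,0,0],[0.033,0.021,0,0],[0.033,0.021,0,0]]' >/dev/null
python3 -m pendant '[[0.033,0.022,0.02,0],[0.03,0.022,0.02,0],[0,0,0.03,0],[0,0,0,0]]'
python3 go.py .659 -.002 .016 1.515
```

```text
time: 4.1
ee_pos: [0.6576, -0.0041, 0.1588]
eef_rot: [0.727, 0.687, -0.003, -0.003]
ft_force: [-0.2, -1.6, -2.0]
width: 0.0767
grip_force: 0.0
t 4.1 pos [ 0.6576 -0.0041  0.1588] yaw 1.5147 w 0.07671977819196966 f [-0.2 -1.6 -2. ]
turn -0.0002505072686940224 shift in target-yaw axes [0.0022 0.0013 0.1428] in current axes [0.0021 0.0024 0.1428]
```

```bash
python3 -m pendant '[[0.002,0.001,0.03,0],[0,0,0.03,0],[0,0,0.025,0],[0,0,0.02,0],[0,0,0.015,0],[0,0,0.01,0],[0,0,0.008,0],[0,0,0.004,0]]'
python3 -m pendant '[[0,0,0,0],[0,0,0,0]]'
python3 go.py .659 -.002 .016 1.515
```

```text
time: 4.77
ee_pos: [0.6611, -0.0053, 0.023]
eef_rot: [0.727, 0.687, 0.0, 0.0]
ft_force: [-0.0, 0.0, 0.2]
width: 0.0766
grip_force: 0.0
time: 4.93
ee_pos: [0.6614, -0.0049, 0.024]
eef_rot: [0.727, 0.687, 0.0, 0.0]
ft_force: [-0.4, 0.0, 0.2]
width: 0.0767
grip_force: 0.0
t 4.9333 pos [ 0.6614 -0.0049  0.024 ] yaw 1.5144 w 0.07668297955946234 f [-0.4  0.   0.2]
turn -0.000583669494435668 shift in target-yaw axes [ 0.0027 -0.0025  0.008 ] in current axes [ 0.0027 -0.0025  0.008 ]
```

```bash
python3 -m pendant '[[0.003,-0.002,0.004,0],[0,0,0.004,0],[0,0,0,0]]'
python3 -m pendant '[[0,0,0,0],[0,0,0,0],[0,0,0,0],[0,0,0,0],[0,0,0,0],[0,0,0,0]]' 0.5 30
python3 go.py .659 -.002 .016 1.515
```

```text
time: 5.18
ee_pos: [0.6586, -0.0014, 0.0145]
eef_rot: [0.726, 0.687, -0.0, -0.0]
ft_force: [0.3, 0.5, -0.0]
width: 0.0766
grip_force: 0.0
time: 5.68
ee_pos: [0.6591, -0.0019, 0.0152]
eef_rot: [0.727, 0.687, 0.0, 0.0]
ft_force: [-0.3, -0.6, 1.4]
width: 0.0639
grip_force: 30.0
t 5.6833 pos [ 0.6591 -0.0019  0.0152] yaw 1.5147 w 0.06391361913769117 f [-0.3 -0.6  1.4]
turn -0.0003419476176453884 shift in target-yaw axes [-0.0001 -0.0001 -0.0008] in current axes [-0.0001 -0.0001 -0.0008]
```

```bash
python3 -m pendant '[[0,0,-0.01,0],[0,0,-0.02,0],[0,0,-0.03,0],[0,0,-0.03,0],[0,0,-0.01,-0.1],[0,0,0,-0.1],[0,0,0,-0.105],[0,0,0,0]]'
python3 go.py .626 -.2745 .08 1.82
```

```text
time: 6.35
ee_pos: [0.6589, -0.0019, 0.1157]
eef_rot: [0.612, 0.791, 0.0, 0.0]
ft_force: [0.1, -0.4, -2.5]
width: 0.064
grip_force: 30.0
t 6.35 pos [ 0.6589 -0.0019  0.1157] yaw 1.8247 w 0.06403090465429706 f [ 0.1 -0.4 -2.5]
turn 0.004674367803841228 shift in target-yaw axes [-0.2561 -0.0991  0.0357] in current axes [-0.2556 -0.1004  0.0357]
```

```bash
python3 -m pendant '[[-0.02,-0.008,0,0],[-0.035,-0.014,0,0],[-0.035,-0.014,0,0],[-0.035,-0.014,0,0],[-0.035,-0.014,0,0],[-0.035,-0.014,0,0],[-0.035,-0.014,0,0],[-0.026,-0.008,0,0]]'
python3 -m pendant '[[0,0,0.018,0],[0,0,0.018,0],[0,0,0,0]]'
python3 go.py .626 -.2745 .08 1.82
python3 - <<'E'
from ov import *
C={n:r.camera(n) for n in('scene','top')}
p=[.626,-.2745,1.82]
L=[(a,p,b) for a,b in CR]
s=r.read_state(); zz=s['ee_pos'][2]+.006
L+=[(stad(.15,.064,zz),[s['ee_pos'][0],s['ee_pos'][1],1.82],(0,255,255))]
A=draw(C['top'],L,(292,372,140,220),5); B=draw(C['scene'],L,(180,252,226,336),5)
cv2.imwrite('pics/ov2.png',np.hstack([np.vstack([A,np.zeros((550-len(A),400,3),np.uint8)]),B]))
E
```

```text
time: 7.02
ee_pos: [0.6235, -0.279, 0.1151]
eef_rot: [0.617, 0.787, -0.001, 0.0]
ft_force: [0.5, -0.7, -3.2]
width: 0.0633
grip_force: 30.0
time: 7.27
ee_pos: [0.6228, -0.2745, 0.0753]
eef_rot: [0.616, 0.788, -0.001, -0.003]
ft_force: [-1.1, 0.9, -2.4]
width: 0.0637
grip_force: 30.0
t 7.2667 pos [ 0.6228 -0.2745  0.0753] yaw 1.8155 w 0.06370546118737065 f [-1.1  0.9 -2.4]
turn -0.004463489843329782 shift in target-yaw axes [-0.0008  0.0031 -0.0047] in current axes [-0.0008  0.0031 -0.0047]
```

View pics/ov2.png

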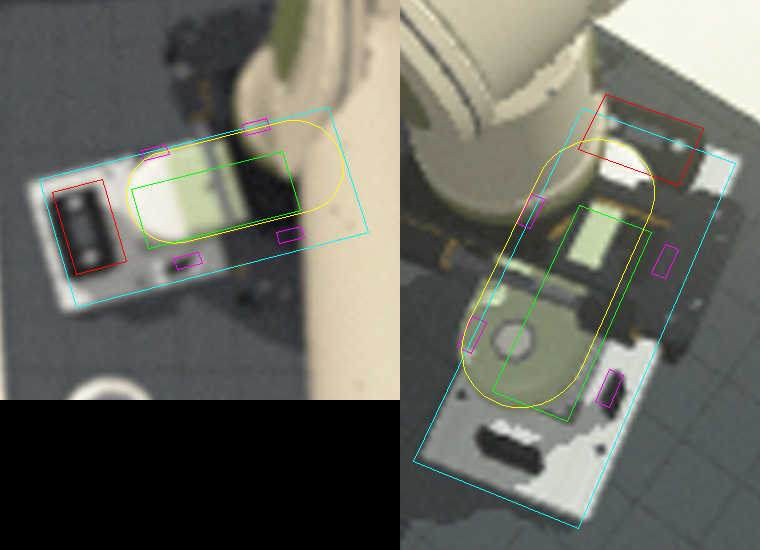

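Handset overlay (yellow) agrees with the picture in both views, so the grasp is centred. I pin the cradle down from the first pictures using its black parts.

Run:
```python
from ov import *
C={n:r.camera(n) for n in('scene','top')}
for n in C: C[n]['img']=cv2.imread(f'pics/{n}0.png')[:,:,::-1]
p0=[.626,-.2745,1.82]
G=[box(*sorted((a*.028,a*.046)),*sorted((b*.036,b*.042)),.012,.044) for a in(-1,1) for b in(-1,1)]
BL=[box(.079,.115,-.03,.03,.012,.046),box(-.089,-.079,-.02,.02,.012,.042)]+G
ms=[]
for n in C:
    g=C[n]['img'].max(2); 
    k=cv2.resize(render(C[n],[box(-.095,.113,-.044,.044,.012,.012)]+BL,p0),(512,384),interpolation=cv2.INTER_AREA)>0
    m=((g<85)&(cv2.dilate(k.astype(np.uint8),np.ones((3,3)))>0)).astype(np.uint8)
    ms.append(m); print(n,m.sum())
for s in([0],[1],[0,1]): print(s,*fit([list(C.values())[i] for i in s],[ms[i] for i in s],BL,p0))
q,_=fit(list(C.values()),ms,BL,p0)
L=[(a,q,b) for a,b in CR[1:]]
f=6
A=draw(C['top'],L,(296,366,155,215),f)
B=draw(C['scene'],L,(185,247,242,330),f)
H=max(len(A),len(B)); pad=lambda X:np.vstack([X,np.zeros((H-len(X),X.shape[1],3),np.uint8)])
cv2.imwrite('pics/ov3.png',np.hstack([pad(A),pad(B)]))
```

```text
scene 472
top 225
[0] [ 0.62478073 -0.27359444  1.82255804] 0.377803696393325
[1] [ 0.62598979 -0.2756421   1.82409583] 0.47230091281082787
[0, 1] [ 0.6253914  -0.27463912  1.81595811] 0.4316744344577386
```

View pics/ov3.png

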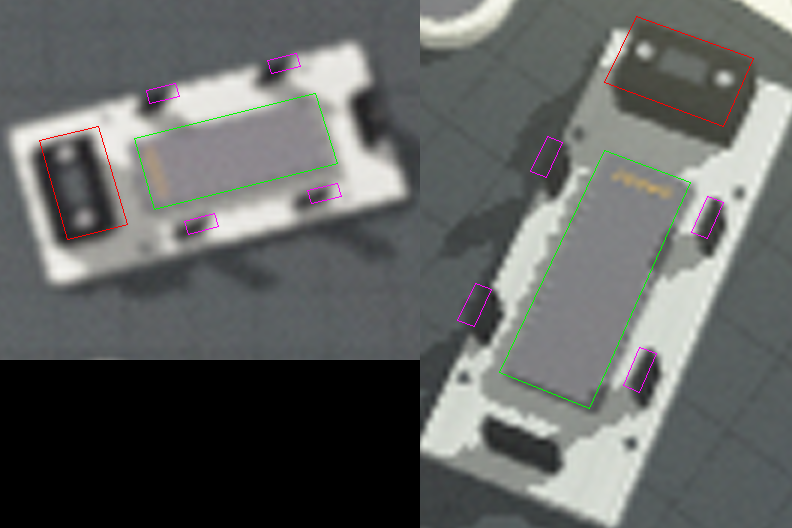

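```bash
python3 -m pendant '[[0,0.0025,0.004,0],[0,0,0,0],[0,0,0,0]]'
python3 go.py .6252 -.2743 .0395 1.818
```

```text
time: 7.72
ee_pos: [0.6279, -0.2736, 0.0754]
eef_rot: [0.614, 0.79, 0.0, 0.0]
ft_force: [0.3, -0.1, -2.3]
width: 0.0636
grip_force: 30.0
t 7.7167 pos [ 0.6279 -0.2736  0.0754] yaw 1.82 w 0.06363497658204113 f [ 0.3 -0.1 -2.3]
turn 0.002034568600999709 shift in target-yaw axes [-0.     -0.0028  0.0359] in current axes [-0.     -0.0028  0.0359]
```

```bash
python3 -m pendant '[[0,-0.0025,0.005,0],[0,0,0.006,0],[0,0,0,0],[0,0,0,0]]'
python3 go.py .6252 -.2743 .0395 1.818
```

```text
time: 8.05
ee_pos: [0.6247, -0.2745, 0.0634]
eef_rot: [0.614, 0.789, -0.0, -0.001]
ft_force: [-0.1, 0.4, -1.5]
width: 0.0638
grip_force: 30.0
t 8.05 pos [ 0.6247 -0.2745  0.0634] yaw 1.8196 w 0.06376320947295996 f [-0.1  0.4 -1.5]
turn 0.0016307643149797713 shift in target-yaw axes [0.0001 0.0006 0.0239] in current axes [0.     0.0006 0.0239]
```

```bash
python3 -m pendant '[[0,0,0.004,0],[0,0,0.004,0],[0,0,0.004,0],[0,0,0.004,0],[0,0,0,0],[0,0,0,0]]'
python3 go.py .6252 -.2743 .0395 1.818
python3 -m pendant '[[0,0,0.002,0],[0,0,0.002,0],[0,0,0.002,0],[0,0,0,0]]'
python3 go.py .6252 -.2743 .0395 1.818
```

```text
time: 8.55
ee_pos: [0.625, -0.2744, 0.0477]
eef_rot: [0.614, 0.789, -0.0, -0.0]
ft_force: [0.6, 0.1, -2.1]
width: 0.0635
grip_force: 30.0
t 8.55 pos [ 0.625  -0.2744  0.0477] yaw 1.8199 w 0.06354278585598315 f [ 0.6  0.1 -2.1]
turn 0.0018502913752351802 shift in target-yaw axes [0.0001 0.0002 0.0082] in current axes [0.0001 0.0002 0.0082]
time: 8.88
ee_pos: [0.625, -0.2745, 0.0416]
eef_rot: [0.614, 0.789, -0.0, -0.0]
ft_force: [-0.5, 0.4, -2.0]
width: 0.0639
grip_force: 30.0
t 8.8833 pos [ 0.625  -0.2745  0.0416] yaw 1.8198 w 0.06394635553206471 f [-0.5  0.4 -2. ]
turn 0.0017857452464009604 shift in target-yaw axes [0.0001 0.0003 0.0021] in current axes [0.0001 0.0003 0.0021]
```

```bash
for i in 1 2 3; do python3 -m pendant '[[0,0,0.001,0],[0,0,0.001,0],[0,0,0,0]]' | egrep 'pos|ft'; done
```

```text
ee_pos: [0.6251, -0.2745, 0.0399]
ft_force: [-0.3, -0.1, -1.9]
ee_pos: [0.6253, -0.2746, 0.0385]
ft_force: [-1.8, 0.3, 3.1]
ee_pos: [0.6253, -0.2746, 0.0363]
ft_force: [-2.0, 0.6, 3.4]
```

```bash
for i in 1 2; do python3 -m pendant '[[0,0,0.001,0],[0,0,0.001,0],[0,0,0,0]]' | egrep 'pos|ft'; done;  for i in 1 2 ; do python3 -m pendant '[[0,0,0.001,0],[0,0,0,0]]' | egrep 'pos|ft'; done
```

```text
ee_pos: [0.6253, -0.2746, 0.0343]
ft_force: [-1.6, -0.6, 2.8]
ee_pos: [0.6254, -0.2746, 0.0331]
ft_force: [-5.4, 2.3, 10.8]
ee_pos: [0.6254, -0.2746, 0.0331]
ft_force: [-8.3, 1.7, 19.5]
ee_pos: [0.6254, -0.2746, 0.033]
ft_force: [-12.5, 3.3, 26.6]
```

Hard stop at 0.033: the tray is home. I unload, release and retreat.

```bash
python3 -m pendant '[[0,0,-0.0025,0],[0,0,0,0]]' | egrep 'pos|ft'; python3 -m pendant '[[0,0,0,0],[0,0,0,0],[0,0,0,0],[0,0,0,0]]' 0.86 |egrep 'pos|ft|wid|grip'
python3 -m pendant '[[0,0,-0.01,0],[0,0,-0.02,0],[0,0,-0.03,0],[0,0,-0.04,0],[0,0,-0.04,0],[0,0,-0.03,0],[0,0,0,0]]' |egrep 'pos|ft'
python3 go.py .575 .2825 .2 .9
```

```text
ee_pos: [0.6256, -0.2747, 0.0332]
ft_force: [-3.7, 1.4, 10.3]
ee_pos: [0.6251, -0.2745, 0.0321]
ft_force: [-0.1, -0.3, -0.6]
width: 0.074
grip_force: 0.0
ee_pos: [0.628, -0.2749, 0.2114]
ft_force: [0.8, 0.0, 0.5]
t 11.55 pos [ 0.628  -0.2749  0.2114] yaw 1.8197 w 0.07462329995944775 f [0.8 0.  0.5]
turn 0.919687886954585 shift in target-yaw axes [ 0.4037 -0.388   0.0114] in current axes [0.5534 0.0858 0.0086]
```

```bash
python3 -m pendant '[[0.02,0.003,0,0],[0.04,0.006,0,0],[0.04,0.006,0,0],[0.04,0.006,0,0],[0.04,0.006,0,0],[0.04,0.006,0,0],[0.04,0.006,0,0],[0.04,0.006,0,0]]' 0.3 10 >/dev/null
python3 -m pendant '[[0.04,0.006,0,0],[0.04,0.006,0,0],[0.04,0.006,0,0],[0.04,0.006,0,0],[0.04,0.006,0,0],[0.04,0.006,0,0],[0.013,0.005,0,0],[0,0,0,0]]' >/dev/null
python3 -m pendant '[[0,0,0,0.115],[0,0,0,0.115],[0,0,0,0.115],[0,0,0,0.115],[0,0,0,0.115],[0,0,0,0.115],[0,0,0,0.115],[0,0,0,0.115]]' >/dev/null
python3 -m pendant '[[0,0,0,0]]' >/dev/null
python3 go.py .575 .2825 .110 .9
python3 - <<'E'
from ov import *
C={n:r.camera(n) for n in('scene','top')}
p=[.6252,-.2743,1.818]
L=[(a,p,b) for a,b in CR[2:]]+[(stad(.15,.064,.033),p,(0,255,255))]
A=draw(C['top'],L,(292,366,150,215),6); B=draw(C['scene'],L,(185,247,242,330),6)
pad=lambda X:np.vstack([X,np.zeros((528-len(X),X.shape[1],3),np.uint8)])
# robot/selector
cv2.imwrite('pics/ov4.png',np.hstack([pad(A),B]))
E
```

```text
t 13.6333 pos [0.5726 0.2817 0.203 ] yaw 0.8934 w 0.026459458882935244 f [1.  0.  0.7]
turn -0.006630557055127717 shift in target-yaw axes [0.0021 0.0014 0.093 ] in current axes [0.0021 0.0013 0.093 ]
```

View pics/ov4.png

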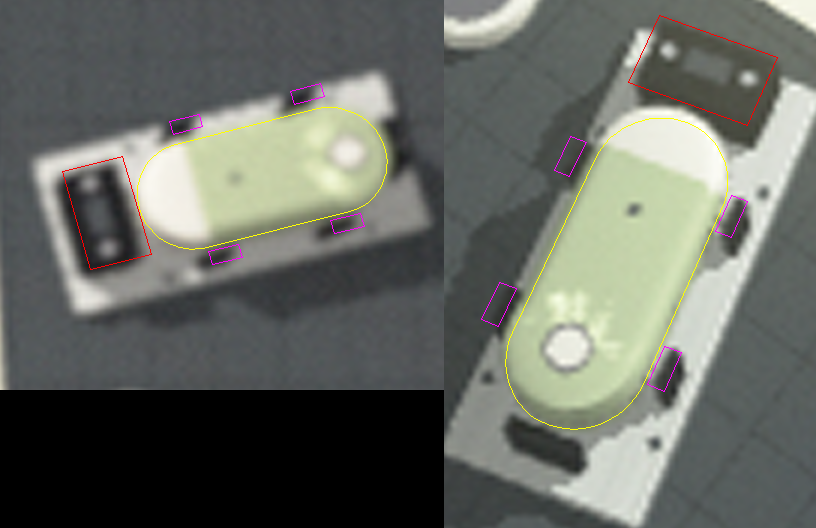

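Handset lies in the cradle between the guides, cap at the housing. Now the selector.

```bash
python3 -m pendant '[[0.002,0.0015,0.02,0],[0,0,0.02,0],[0,0,0.015,0],[0,0,0.008,0],[0,0,0,0]]' | egrep 'pos|ft'
for i in 1 2 3 4; do python3 -m pendant '[[0,0,0.004,0],[0,0,0.003,0],[0,0,0,0]]' | egrep 'pos|ft'; done; python3 go.py .575 .2825 .111 .9
```

```text
ee_pos: [0.5739, 0.2824, 0.1377]
ft_force: [-0.6, -0.7, -0.0]
ee_pos: [0.5748, 0.2833, 0.1328]
ft_force: [0.5, -0.1, 0.8]
ee_pos: [0.5745, 0.2831, 0.125]
ft_force: [-0.8, -0.0, 0.3]
ee_pos: [0.5744, 0.283, 0.1177]
ft_force: [0.2, 0.4, -0.0]
ee_pos: [0.5744, 0.283, 0.1107]
ft_force: [-0.0, 0.6, 0.1]
t 15.15 pos [0.5744 0.283  0.1107] yaw 0.8999 w 0.026150725666485446 f [-0.   0.6  0.1]
turn -0.00012081180825784799 shift in target-yaw axes [-0.      0.0008 -0.0003] in current axes [-0.      0.0008 -0.0003]
```

```bash
python3 -m pendant '[[0,0,0,0],[0,0,0,0],[0,0,0,0],[0,0,0,0]]' 0.05 8; python3 -c "
from bench import r
print(r.read_state()['torque'])"
```

```text
time: 15.48
ee_pos: [0.5766, 0.2815, 0.1118]
eef_rot: [0.901, 0.434, 0.001, 0.001]
ft_force: [5.6, -2.7, -2.3]
width: 0.0153
grip_force: 7.3
[-0.72153435 -1.42509273 -0.02926002]
```

```bash
python3 -m pendant '[[0,0.001,0,0.06],[0,0.001,0,0.1],[0,0,0,0.12],[0,0,0,0.12],[0,0,0,0.12],[0,0,0,0.12],[0,0,0,0.12],[0,0,0,0.08]]' 0.05 12; python3 -m pendant '[[0,0,0,0]]'|grep width;  python3 go.py .577 .281 .111 .057; python3 -c "
from bench import r
print(r.read_state()['torque'])"
```

```text
time: 16.15
ee_pos: [0.5754, 0.2834, 0.112]
eef_rot: [1.0, 0.027, -0.0, -0.001]
ft_force: [-2.7, 3.0, 0.7]
width: 0.0117
grip_force: 12.0
width: 0.0122
t 16.2333 pos [0.5754 0.2834 0.112 ] yaw 0.0574 w 0.01218968010255356 f [-4.4  3.4  2.7]
turn 0.0004044002586480744 shift in target-yaw axes [0.0015 0.0025 0.001 ] in current axes [0.0015 0.0025 0.001 ]
[0.70542592 0.91021974 0.02355555]
```

```bash
python3 -m pendant '[[0,0,0,0],[0,0,0,0],[0,0,0,0],[0,0,0,0],[0,0,0,0],[0,0,0,0],[0,0,0,0],[0,0,0,0]]' 0.3 |egrep 'time|wid|ft'
for i in 1 2; do python3 -m pendant '[[0,0,0,0],[0,0,0,0],[0,0,0,0],[0,0,0,0],[0,0,0,0],[0,0,0,0],[0,0,0,0],[0,0,0,0]]' |egrep 'time|wid|ft'; done
python3 - <<'E'
from ov import *
C={n:r.camera(n) for n in('scene','top')}
cv2.imwrite('pics/c5.png',np.hstack([draw(C['top'],[],(140,210,155,220),5),draw(C['scene'],[],(275,350,110,175),5)]))
E
python3 -m pendant '[[0,0,0,0],[0,0,0,0],[0,0,0,0],[0,0,0,0],[0,0,0,0],[0,0,0,0],[0,0,0,0],[0,0,0,0]]'
```

```text
time: 16.9
ft_force: [-0.7, 0.0, -0.3]
width: 0.0263
time: 17.57
ft_force: [-0.3, -0.3, -0.4]
width: 0.0263
time: 18.23
ft_force: [0.0, 1.0, -0.7]
width: 0.0261
time: 19.0
ee_pos: [0.5762, 0.282, 0.1115]
eef_rot: [1.0, 0.03, 0.0, 0.0]
ft_force: [0.2, -0.1, -0.1]
width: 0.026
grip_force: 0.0
```

View pics/c5.png

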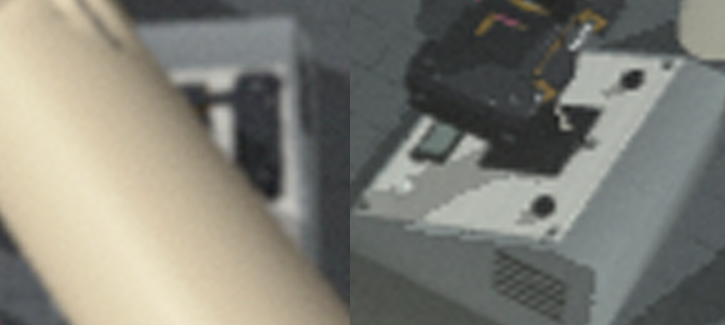

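```bash
python3 -m pendant '[[0,0,-0.02,0],[0,0,-0.03,0],[0,0,-0.03,0],[0,-0.03,-0.03,0],[0,-0.04,0,0],[0,-0.04,0,0],[0,-0.04,0,0],[0,0,0,0]]' |egrep 'pos|ft'
python3 - <<'E'
from ov import *
C={n:r.camera(n) for n in('scene','top')}
cv2.imwrite('pics/c6.png',np.hstack([draw(C['top'],[],(140,210,155,220),5),draw(C['scene'],[],(275,350,110,175),5)]))
E
python3 go.py .5755 .2825 .2 .057
```

```text
ee_pos: [0.5622, 0.4402, 0.2198]
ft_force: [-1.2, 1.6, 0.2]
t 19.7667 pos [0.5657 0.4335 0.2202] yaw 0.0636 w 0.026270882618670433 f [ 0.3  0.  -0.2]
turn 0.006568414837839764 shift in target-yaw axes [0.0011 0.1513 0.0202] in current axes [0.0002 0.1513 0.0201]
```

View pics/c6.png

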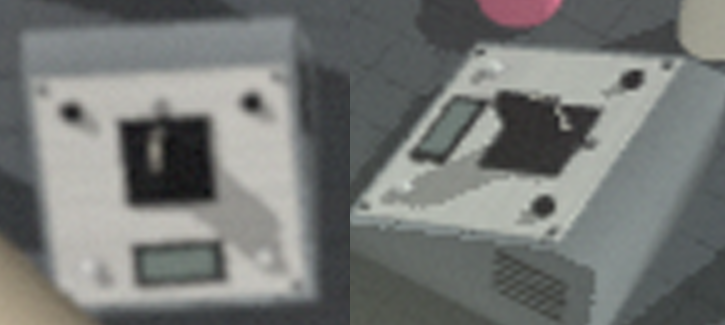

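The white pointer line at crop (155,148) now points straight up the panel: the selector is at centre off, and has been for over 3 s. On to the right position.

```bash
python3 -m pendant '[[0,0.03,0,0],[0,0.04,0,0],[0,0.04,0,0],[0,0.041,0,0],[0,0,0.02,0],[0,0,0.02,0],[0,0,0,0]]' |egrep 'pos|ft'
python3 go.py .5755 .2825 .112 .057
```

```text
ee_pos: [0.5756, 0.2767, 0.1776]
ft_force: [0.3, 0.1, -0.9]
t 20.35 pos [0.5756 0.2767 0.1776] yaw 0.0562 w 0.026041913505585497 f [ 0.3  0.1 -0.9]
turn -0.0008324301647779642 shift in target-yaw axes [ 0.0002 -0.0058  0.0656] in current axes [ 0.0005 -0.006   0.0656]
```

```bash
python3 -m pendant '[[0,-0.004,0.02,0],[0,0,0.015,0],[0,0,0.01,0],[0,0,0.005,0],[0,0,0,0],[0,0,0,0]]' |egrep 'pos|ft'
python3 go.py .5755 .2825 .112 .057
python3 -m pendant '[[0,0,0.005,0],[0,0,0.005,0],[0,0,0.005,0],[0,0,0,0]]' |egrep 'pos|ft'
python3 go.py .5755 .2825 .112 .057
```

```text
ee_pos: [0.5764, 0.2844, 0.1318]
ft_force: [0.4, 0.1, 0.9]
t 20.85 pos [0.5764 0.2844 0.1318] yaw 0.0596 w 0.026226402858725333 f [0.4 0.1 0.9]
turn 0.0026241637800623607 shift in target-yaw axes [-0.001   0.0019  0.0198] in current axes [-0.0011  0.0019  0.0198]
ee_pos: [0.5756, 0.284, 0.1148]
ft_force: [-0.4, -0.5, -0.7]
t 21.1833 pos [0.5756 0.284  0.1148] yaw 0.0598 w 0.02631127129243184 f [-0.4 -0.5 -0.7]
turn 0.002822638047163206 shift in target-yaw axes [-0.0002  0.0015  0.0028] in current axes [-0.0002  0.0015  0.0028]
```

```bash
python3 -m pendant '[[0,0.001,0.003,0],[0,0,0,0],[0,0,0,0],[0,0,0,0]]' 0.05 12 |egrep 'pos|ft|wid'
python3 -m pendant '[[0,0,0,0.06],[0,0,0,0.1],[0,0,0,0.12],[0,0,0,0.12],[0,0,0,0.12],[0,0,0,0.12],[0,0,0,0.12],[0,0,0,0.085]]' |egrep 'pos|ft|wid'
python3 -m pendant '[[0,0,0,0]]' |egrep 'pos|ft|wid'; python3 go.py .5755 .2825 .112 -.783; python3 -c "
from bench import r
print(r.read_state()['torque'])"
```

```text
ee_pos: [0.5761, 0.2835, 0.113]
ft_force: [1.2, 0.9, -0.6]
width: 0.0124
ee_pos: [0.576, 0.2852, 0.1099]
ft_force: [2.4, 6.0, 17.8]
width: 0.0148
ee_pos: [0.5759, 0.2853, 0.1097]
ft_force: [3.7, 3.3, 23.9]
width: 0.015
t 22.2667 pos [0.5759 0.2853 0.1097] yaw -0.5981 w 0.015003184948138308 f [ 3.7  3.3 23.9]
turn 0.18490814994898574 shift in target-yaw axes [ 0.0017  0.0023 -0.0023] in current axes [ 0.0012  0.0026 -0.0023]
[ 0.93762688 -0.88575811 -0.01232478]
```

```bash
python3 -c "
from bench import r
s=r.read_state();print(s['joint_positions'],s['grip_force'])"; python3 -m pendant '[[0,0,-0.003,0],[0,0,0,0]]' |egrep 'pos|ft|wid'; python3 go.py .5755 .2825 .112 -.783
```

```text
[-0.75386217  0.47346043  0.29335461  1.56195848 -0.14407344  1.13528477
 -2.59798419] 14.126630141981877
ee_pos: [0.5757, 0.2852, 0.1104]
ft_force: [9.1, 7.7, 5.7]
width: 0.0154
t 22.4333 pos [0.5757 0.2852 0.1104] yaw -0.5942 w 0.015358389414183967 f [9.1 7.7 5.7]
turn 0.1888205699954355 shift in target-yaw axes [ 0.0018  0.002  -0.0016] in current axes [ 0.0014  0.0024 -0.0016]
```

Joint 7 has reached the end of its range just before the right position. I release, then regrip half a turn round to finish.

```bash
python3 -m pendant '[[0,0,-0.001,0],[0,0,0,0],[0,0,0,0]]' 0.3|egrep 'pos|ft|wid'
python3 -m pendant '[[0,0,-0.01,-0.03],[0,0,-0.02,0],[0,0,-0.03,0],[0,0,-0.02,0],[0,-0.03,0,-0.1],[0,-0.04,0,-0.12],[0,-0.03,0,-0.12],[0,0,0,0]]'|egrep 'pos|ft|wid'
python3 - <<'E'
from ov import *
C={n:r.camera(n) for n in('scene','top')}
cv2.imwrite('pics/c7.png',np.hstack([draw(C['top'],[],(140,210,155,220),5),draw(C['scene'],[],(275,350,110,175),5)]))
E
python3 go.py .5755 .2825 .112 2.358
```

```text
ee_pos: [0.5738, 0.2825, 0.1097]
ft_force: [2.1, 1.3, 4.5]
width: 0.024
ee_pos: [0.6169, 0.3777, 0.1843]
ft_force: [-1.2, 0.7, -0.8]
width: 0.0264
t 23.45 pos [0.6176 0.3721 0.1851] yaw -0.2257 w 0.02634518425751044 f [-0.6 -1.1 -0.8]
turn -2.5836957629063266 shift in target-yaw axes [-0.0334 -0.0932  0.0731] in current axes [-0.0198  0.0956  0.0749]
```

View pics/c7.png

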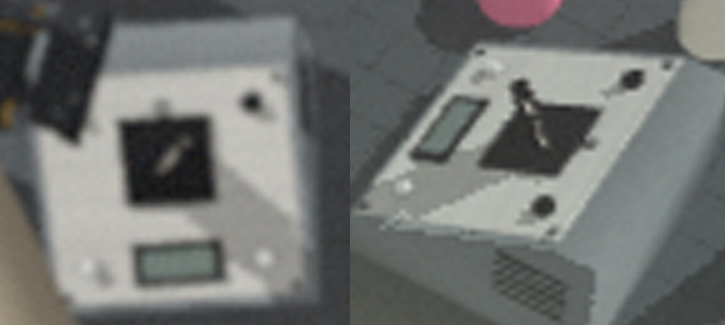

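The pointer line in the top crop runs from about (160,170) to (190,140), so the selector looks clicked to the right. I check its angle numerically.

Run:
```python
from ov import *
c=r.camera('top'); g=np.radians(26)
x0=np.array([.5768,.283,.1075]); Rz=R.from_euler('z',.0568)
n=np.array([-np.sin(g),0,np.cos(g)]); up=np.array([np.cos(g),0,np.sin(g)]); right=np.array([0,-1,0])
def px(a):
    d=np.cos(a-.785)*up+np.sin(a-.785)*right
    q=proj(c,[x0+Rz.apply(.007*n),x0+Rz.apply(.007*n+.02*d)]); v=q[1]-q[0]; return np.degrees(np.arctan2(v[0],-v[1]))
for a in(0,.4,.785,1.2,1.4,1.571): print(a,px(a).round(1))
ims={'start':cv2.cvtColor(cv2.imread('pics/top0.png'),cv2.COLOR_BGR2GRAY)[180:197,165:183]}
for k in('c6','c7'): ims[k]=cv2.cvtColor(cv2.imread(f'pics/{k}.png'),cv2.COLOR_BGR2GRAY)[125:200,127:207]
for k,m in ims.items():
    w=np.clip(m.astype(float)-75,0,None); _,l,st,_=cv2.connectedComponentsWithStats((w>0).astype(np.uint8)); H,W=w.shape
    ok=[i for i in range(1,len(st)) if st[i][0]>0 and st[i][1]>0 and st[i][0]+st[i][2]<W and st[i][1]+st[i][3]<H]
    i=max(ok,key=lambda i:st[i][4]); w=w*(l==i); v,u=np.mgrid[:H,:W]; s=w.sum(); u=u-(w*u).sum()/s; v=v-(w*v).sum()/s
    print(k,st[i],np.degrees(.5*np.arctan2(-2*(w*u*v).sum(),(w*(v*v-u*u)).sum())).round(1))
```

```text
0 -50.7
0.4 -28.7
0.785 -6.5
1.2 18.4
1.4 30.6
1.571 41.0
start [ 1  5  5  4 13] -51.1
c6 [ 21   5  14  40 444] 0.9
c7 [ 33  22  19  24 263] 36.8
```

Right about 1.5 rad by this coarse measure (start and centre are also within a few degrees). To be certain I regrip half a turn round and give it a light nudge into the click.

```bash
python3 -m pendant '[[0,0,-0.03,-0.124],[0,0,0,-0.124],[0,0,0,-0.124],[0,0,0,-0.124],[0,0,0,-0.124],[0,0,0,-0.124],[0,0,0,-0.124],[0,0,0,-0.124]]' >/dev/null
python3 -m pendant '[[0,0,0,-0.124],[0,0,0,-0.124],[0,0,0,-0.124],[0,0,0,-0.124],[0,0,0,-0.124],[0,0,0,-0.124],[0,0,0,-0.124],[0,0,0,-0.124]]' >/dev/null
python3 -m pendant '[[0,0,0,-0.124],[0,0,0,-0.124],[0,0,0,-0.124],[0,0,0,-0.124],[0,0,0,-0.1],[0,0,0,0]]' |egrep 'pos|ft'
python3 go.py .5765 .283 .112 2.358
```

```text
ee_pos: [0.619, 0.3699, 0.2169]
ft_force: [0.0, 0.4, 0.3]
t 25.3333 pos [0.619  0.3699 0.2169] yaw 2.3554 w 0.026416748711012704 f [0.  0.4 0.3]
turn -0.0025573762184252224 shift in target-yaw axes [-0.0312 -0.0916  0.1049] in current axes [-0.0318 -0.0894  0.1066]
```

```bash
python3 -m pendant '[[-0.011,-0.03,0,0],[-0.011,-0.03,0,0],[-0.01,-0.03,0,0],[0,0,0.02,0],[0,0,0.02,0],[0,0,0.02,0],[0,0,0,0],[0,0,0,0]]' |egrep 'pos|ft'
python3 go.py .5765 .283 .112 2.358
```

```text
ee_pos: [0.5761, 0.2838, 0.1579]
ft_force: [0.1, -0.0, 0.2]
t 26.0 pos [0.5761 0.2838 0.1579] yaw 2.3496 w 0.025867515451819464 f [ 0.1 -0.   0.2]
turn -0.00843547408518619 shift in target-yaw axes [-0.0008 -0.0003  0.0459] in current axes [-0.001   0.0007  0.0459]
```

```bash
python3 -m pendant '[[0,0,0.012,-0.008],[0,0,0.01,0],[0,0,0.005,0],[0,0,0.004,0],[0,0,0,0]]' |egrep 'pos|ft'
python3 -m pendant '[[0,0,0.004,0],[0,0,0.004,0],[0,0,0.004,0],[0,0,0.002,0],[0,0,0,0]]' |egrep 'pos|ft'
python3 -m pendant '[[0,0,0,0],[0,0,0,0],[0,0,0,0],[0,0,0,0]]' 0.05 8|egrep 'pos|ft|wid'
python3 go.py .5765 .283 .112 2.358
```

```text
ee_pos: [0.5756, 0.2844, 0.1262]
ft_force: [-0.7, 1.0, -0.6]
ee_pos: [0.5755, 0.2843, 0.1126]
ft_force: [0.6, -0.1, -0.8]
ee_pos: [0.5765, 0.2852, 0.1136]
ft_force: [4.2, 3.6, -2.1]
width: 0.015
t 27.1667 pos [0.5765 0.2852 0.1136] yaw 2.3615 w 0.015049289434137782 f [ 4.2  3.6 -2.1]
turn 0.0034887087842059294 shift in target-yaw axes [-0.0015 -0.0016  0.0016] in current axes [-0.0015 -0.0015  0.0016]
```

```bash
python3 -m pendant '[[0,0,0,0.03],[0,0,0,0.02],[0,0,0,0],[0,0,0,0]]' |egrep 'pos|ft|wid|rot'
python3 -m pendant '[[0,0,0,-0.04],[0,0,0,0],[0,0,0,0],[0,0,0,0]]' 0.32 |egrep 'pos|ft|wid|rot'
python3 -m pendant '[[0,0,-0.01,0],[0,0,-0.02,0],[0,0,-0.03,0],[0,0,-0.04,0],[0,0.04,0,0],[0,0.04,0,0],[0,0.04,0,0],[0,0,0,0]]'|egrep 'pos|ft|wid'
python3 - <<'E'
from ov import *
c=r.camera('top'); cs=r.camera('scene')
cv2.imwrite('pics/c8.png',np.hstack([draw(c,[],(140,210,155,220),5),draw(cs,[],(275,350,110,175),5)]))
a,b=cv2.imread('pics/c7.png').astype(int),cv2.imread('pics/c8.png').astype(int)
for nm,u0,u1,v0,v1 in(('top',127,207,125,200),('scene',510-0,560,75,150)): print(nm,np.abs(a-b)[v0:v1,u0:u1].mean())
m=cv2.cvtColor(b.astype(np.uint8),cv2.COLOR_BGR2GRAY)[125:200,127:207].astype(float)
w=np.clip(m-75,0,None); _,l,st,_=cv2.connectedComponentsWithStats((w>0).astype(np.uint8)); print(st[1:])
for i in range(1,len(st)):
    W=w*(l==i); v,u=np.mgrid[:75,:80]; s=W.sum(); u=u-(W*u).sum()/s; v=v-(W*v).sum()/s
    print(np.degrees(.5*np.arctan2(-2*(W*u*v).sum(),(W*(v*v-u*u)).sum())).round(1))
E
```

```text
ee_pos: [0.5766, 0.2853, 0.1137]
eef_rot: [0.403, 0.915, -0.007, -0.005]
ft_force: [4.8, 4.1, -2.4]
width: 0.0153
ee_pos: [0.5757, 0.2842, 0.1132]
eef_rot: [0.385, 0.923, -0.008, -0.006]
ft_force: [-0.2, -0.6, -0.2]
width: 0.0267
ee_pos: [0.6645, 0.3746, 0.2056]
ft_force: [-0.7, 0.1, -4.2]
width: 0.0278
top 20.67961111111111
scene 2.646488888888889
[[   0   13   51   62 1691]]
18.2
```

The scene view of the selector did not change after the nudge, so it was already clicked in. The gripper is clear, so I hand in.

```bash
python3 -c "
from bench import r
print(r.read_state()['time'],r.close_job())"
```

```text
the job is handed in; nothing more can be done
28.6 None
```

The job is handed in at 28.6 s: the handset lies in the cradle with its cap at the connector housing and the tray pressed to its stop. The selector was at centre off for over 3 s and now sits at right, judged from the camera pictures.

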